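# Shut the supply housing and hold it against the sprung stop

## Robot

A 7-joint arm with a two-finger parallel gripper is mounted at the origin on a cart in front of the work surface, level with it; the furniture and walls round the work are solid. World frame = base frame: x ahead of the robot, y to its left, z up, the work surface at z = 0. Lengths are in m, angles in rad, forces in N, time in s.
With the tool pointing down it reaches from about 0.4 to 0.875 m from the base axis. Payload 19.3 kg.
Tool frame: the origin (TCP) lies on the centre line of the jaws, within the pads' length; the fingertips stand 25 mm ahead of it and the grasp point (between the pads) lies 6 mm ahead of it (tips_ahead is the distance from the TCP to the fingertips, in m); z points along the fingers, y is the direction in which the jaws open and shut (so a half turn about z gives the same grasp; the last joint's range is limited). The gripper opens to 85 mm and grips with 20 to 120 N. Pads are 22 mm wide; open, the fingers measure 114 mm over their backs; the gripper's body (76 mm by 85 mm) begins 54 mm behind the grasp point. The pads swing forward as they close: fully open they stand 13 mm farther back than shut.
Start: joints at [1.155, 0.521, -0.036, 1.599, 0.021, 1.021, -0.113], TCP at [0.212, -0.588, 0.256] pointing down, gripper open.
Joint ranges: [-2.91, 2.91], [-0.3, 2.13], [-1.5, 1.42], [0.17, 2.43], [-1.26, 4.41], [0.16, 1.93], [-2.52, 2.52]. Speed limits (rad/s): [1.89, 1.89, 2.39, 2.39, 3.01, 3.01, 3.01].

## Interface

Orientations are given as [roll, pitch, yaw] about the fixed x, y, z axes, in that order (R = Rz(yaw) Ry(pitch) Rx(roll)).
In Python, from workcell import observe, grab_frame, job_done, outline_of, tips_ahead gives the robot as it stands. The module is installed in compiled form; this text tells all that it offers.
- The arm moves only by the tool move_arm, never from a script. Its argument "motion" is a list of rows, each a list of 2 entries, a list of its own where there are three numbers: the shift along the world's x, y, z in mm, then the turn, a rotation vector about the world's x, y, z in rad. A call has 1 to 12 rows; each row is the pose to reach, as a shift and turn from the pose commanded when the call began; what a row does not reach only later rows make up. A row lasts 1/8 s, in which the tool goes at most 62.5 mm and 10.7 degrees, less where a joint would pass 70% of its speed; a pose out of reach is approached as far as the arm can. A call with a gripper value outside its range is refused whole. "jaw" is the finger opening in mm, from 0 to 85.4, set as the call begins (left out, the last holds). The fingers move at their own pace and stop on an object; "grip_force" is the grip in N (left out, the last holds). Time passes only in rows, so rows that repeat a pose let the fingers close. It gives the time, the measured TCP pose, the force and the opening at its end, in the units of the state.
- observe(): the state, without advancing time (a new reading comes with each control period).
- grab_frame(name): name is "scene" or "top" or "wrist"; returns a dict with "frame" (384x512x3 uint8, red, green, blue), "fx", "fy", "cx", "cy" (pixels), "dist" ([k1, k2, p1, p2, k3] as OpenCV has them; the pictures are not rectified), "T" (4x4, takes a point from camera to world coordinates); the wrist camera has in their place "mount" (4x4, takes a point from camera to tool coordinates, whose origin is the TCP and whose axes are the flange's). Camera axes: x right, y down, z forward; pixel columns grow to the right and rows downward; lengths in m; the calibration is good to about 2 mm. A picture is of the moment at which its call begins: read the wrist's pose just before it. There is no depth.
- job_done(): hands the job in, once; it reports no verdict.
Trained networks look in the newest picture that a camera, given by its name, has taken for a name from the list of things; names that differ only in an ending like _2 or _b are one class to them, and where a whole thing is asked for, a point or a joint stands for the part that bears it (a point fixed in the world has none). Each returns a list of dicts, best first, with "score" (0 to 1); they miss things now and then, are a little off and sometimes report something else, mostly with a low value. They report only what shows in the picture. A call takes as long as a camera call.
- outline_of(label, camera): "pixels" (384x512 bool, what is visible of it) and "pixel" ([column, row] in pixels, amid what is visible of it).
The state is a dict: "clock": time; "qpos": joint angles; "qd": joint speeds; "joint_efforts": joint torques, N m; "position": TCP position; "tool_rot": TCP orientation; "force": force on the tool from outside, world axes, zero at the start; "moment": the same for the moment, N m; "grip_width": finger opening in m.
Only numpy, scipy, OpenCV 4.12 (cv2) and the standard library are available. Lean on these libraries where they do the work, as an engineer would, in place of code of your own. Each camera call takes 0.05 s, during which the arm holds its last target.

## Task

First press the hinged cover of the small grey housing down until its catch snaps and holds it shut by itself with the gripper taken off. Then slide the housing along the plate, squarely and about midway along the stop, against the jig's sprung stop bar and finish while still holding it there: keep pressing steadily with the gripper so the bar stays about half of its 14 mm travel in (roughly 8 N), never driving the bar to the end of its travel, so a colleague can screw the housing down. Leave the cutters, bottle and label roll alone.

Things in the scene. Friction and masses are not known exactly. Their poses are not given: they have to be found in the camera images.
- jig: Aluminium jig fixed to the bench: plate 180 x 160 x 12 mm (x, y, z). Origin at the centre of its underside; +x points to the fence across its far end, a rail at x 74 to 89 mm, 160 mm wide, top 46 mm up (49 mm with screw heads). A dark T-slot 8 mm wide runs along y at x = +10 mm; the ear holes of the housing lie over it when the stop bar is half way in.
- stop_bar (a joint): How far the steel stop bar is pushed in towards the fence (jig +x), in m: 0 out, 0.014 end of travel. Bar 12 mm thick, 140 mm wide, 30 mm high, 13 to 43 mm above the jig's underside. Spring: 2 N to start moving, then 0.9 N more per mm, so about 8.3 N at half travel (0.007).
- stop_face (a point): Centre of the stop bar's front face, which faces jig -x, 28 mm above the jig's underside; at jig x = +40 mm when the bar is out, and it moves with the bar.
- housing: Loose grey housing standing on the jig plate, about 0.4 kg: open box 74 x 96 mm (x, y), 42 mm high (46 with cover shut), parts fixed inside, a screw ear 5 mm thick low on each y side (126 mm over ears). Origin at the centre of its underside. +x points to the stop bar, within 0.2 rad, 20 to 36 mm short of it at the start; back face x = +37 mm meets the bar, front face x = -37 mm can be pushed.
- cover (a joint): Opening of the housing's cover in rad: 0 shut, 1.8 wide open, 0.9 to 1.4 at the start. Plate 72 x 96 x 4 mm, hinged along y on the housing's +x (stop bar) top edge; its free edge swings up from the front. A light hinge spring lifts it again unless the catch holds it. The catch takes hold below 0.06 rad and then pulls the cover shut; it takes some 5 to 12 N down near the free edge.
- cover_hinge (a point): Middle of the cover's hinge line, at x = +37 mm, z = 44 mm of the housing; the line runs along the housing's y.
- cover_edge (a point): Middle of the cover's free edge on its outer face, 73 mm from the hinge line; with the cover shut it is at x = -36 mm, z = 46 mm of the housing.
- cutters: Red-handled side cutters, 49 x 132 x 12 mm, lying on the bench to the right of the jig; bystander. Origin at the centre of the underside.
- flux: Small upright dropper bottle, 35 mm across, 108 mm high, to the right of the jig; bystander. Origin at the centre of the underside.
- labels: White label roll, 52 mm across, 30 mm high, lying flat to the right of the jig; bystander. Origin at the centre of the underside.

How it is judged:
On the way, in this order (a step that is already met when the one before it is completed fails the run):
1. the cover is held shut by its catch, the gripper off it, the stop bar not yet pressed (value of joint cover below 0.05 rad and contact force between the fingers and housing below 0.2 N and value of joint stop_bar below 0.002 m), for 0.2 s.
2. the housing is pressed against the stop bar, which is a quarter to three quarters of its travel in, for one second (value of joint stop_bar between 0.0035 and 0.0105 m and value of joint cover below 0.05 rad and contact force between the fingers and housing above 3 N), for 1 s.
At the end, for the whole second after the job is handed in: The fingers still press the housing (3 to 22 N) flat on the plate, square to the jig within 0.06 rad and within 35 mm of its middle, its back face on the stop bar, which stays 3.5 to 10.5 mm in; the cover is held shut (under 0.05 rad); all is still (all of step 2 and contact force between the fingers and housing below 22 N and angle between the x axis of housing and the x axis of jig, either way round below 0.06 rad and angle between housing's own z axis and vertical below 0.04 rad and z of housing in the frame of jig below 0.0145 m and y of housing in the frame of jig between -0.035 and 0.035 m and x of housing in the frame of stop_face between -0.04 and -0.034 m and linear speed of housing below 0.01 m/s); the arm keeps its last pose, push and grip.
It fails at once if the stop bar is driven to the end of its travel (value of joint stop_bar above 0.0132 m).
It fails at once if the cutters, bottle or label roll are disturbed (distance of any of cutters, flux, labels from where it was at the start of the episode above 0.02 m or angle between flux's own z axis and vertical above 0.5 rad).
It also fails if it takes over 58 s, if anything falls off the work surface, if the arm or the gripper's body presses on something with over 40 N, if the wrist force passes 120 N, or if a joint passes its speed limit or range.

## Working session

There is one attempt and no reset: what is moved stays moved. The work goes in short steps, Python scripts to look and compute and a tool call to move; the robot and the scene stay as the last step left them, time stands still between calls to the robot, and variables do not carry over. Pictures are saved under pics/ and viewed, and the job is handed in when it is done.

Besides the shell and the picture viewer there is one more tool, called after "Request:" by a JSON object that holds its "method" and its "body". move_arm: Moves the arm, as the interface text tells. Its arguments: {"type":"object","properties":{"motion":{"type":"array"},"jaw":{"type":"number"},"grip_force":{"type":"number"}},"required":["motion"]}

```bash
mkdir -p pics; ls
cat > h.py <<'E'
import numpy as np, cv2
from workcell import observe, grab_frame, job_done, outline_of, tips_ahead
def snap(cam,fn=None):
    f=grab_frame(cam)
    if fn: cv2.imwrite('pics/'+fn,cv2.cvtColor(f['frame'],cv2.COLOR_RGB2BGR))
    K=np.array([[f['fx'],0,f['cx']],[0,f['fy'],f['cy']],[0,0,1.]]); 
    return f,K,np.array(f['dist'],float)
def proj(P,f,K,d,T=None):
    T=np.linalg.inv(f['T'] if T is None else T)
    P=np.atleast_2d(P)@T[:3,:3].T+T[:3,3]
    return cv2.projectPoints(P,np.zeros(3),np.zeros(3),K,d)[0].reshape(-1,2)
def ray(px,z,f,K,d,T=None):
    T=np.array(f['T'] if T is None else T)
    n=cv2.undistortPoints(np.array(px,float).reshape(-1,1,2),K,d).reshape(-1,2)
    v=np.c_[n,np.ones(len(n))]@T[:3,:3].T; o=T[:3,3]
    return o+v*((z-o[2])/v[:,2])[:,None]
E
python3 - <<'E'
from h import *
for c in ('scene','top'):
    f,K,d=snap(c,c+'0.png'); print(c,f['T'],K[0,0],d)
    for l in ('jig','stop_bar','housing','cover','cutters','flux','labels'):
        r=outline_of(l,c)
        print(l,[(x['score'],np.round(x['pixel']),x['pixels'].sum()) for x in r][:2])
s=observe(); print(s)
E
```

```text
pics
scene [[ 0.67001251 -0.30811269  0.67538863 -0.09923058]
 [-0.74206478 -0.30319102  0.597842   -0.96128548]
 [ 0.02056906 -0.90174374 -0.43178136  0.45069165]
 [ 0.          0.          0.          1.        ]] 403.98484118825104 [-0.06664246  0.          0.          0.          0.        ]
jig [(0.82, array([244., 215.]), np.int64(1891))]
stop_bar [(0.66, array([308., 222.]), np.int64(539)), (0.53, array([255., 200.]), np.int64(273))]
housing [(0.82, array([220., 199.]), np.int64(1826)), (0.57, array([310., 257.]), np.int64(656))]
cover [(0.73, array([216., 174.]), np.int64(478))]
cutters [(0.94, array([289., 274.]), np.int64(688))]
flux []
labels [(0.83, array([311., 256.]), np.int64(629)), (0.46, array([252., 200.]), np.int64(260))]
top [[ 0.03006149 -0.99617103  0.08209503  0.41808095]
 [-0.99897508 -0.02716222  0.03620768 -0.46541493]
 [-0.03383916 -0.08309935 -0.99596657  0.91356186]
 [ 0.          0.          0.          1.        ]] 448.46959557933735 [-0.02272771  0.          0.          0.          0.        ]
jig [(0.55, array([213., 174.]), np.int64(4871))]
stop_bar 
[... 281 characters left out ...]
212.]), np.int64(577))]
{'clock': 0.8, 'qpos': array([ 1.15478343,  0.521337  , -0.03630167,  1.59948258,  0.02120108,
        1.0211134 , -0.1128179 ]), 'qd': array([-0.00088058,  0.00040585,  0.00121409, -0.00129292, -0.00136899,
        0.00125295,  0.00107286]), 'joint_efforts': array([ 1.95322436e-04, -9.26776671e+01,  1.97928071e+00, -3.70245552e+01,
        1.82234781e-02,  1.81358377e-03, -2.69606852e-05]), 'position': array([ 0.21182957, -0.58800927,  0.25633628]), 'tool_rot': array([ 3.14154842e+00, -3.62264688e-06,  3.45753771e-01]), 'force': array([ 0.83213258, -0.67865348, -0.17523799]), 'moment': array([-0.04836296,  0.01574243,  0.02641746]), 'grip_width': 0.08566488408921526}
```

Run:
```python
import cv2
a=cv2.imread('pics/top0.png')[100:290,120:400]; cv2.imwrite('pics/topc.png',cv2.resize(a,None,fx=2.8,fy=2.8,interpolation=2))
a=cv2.imread('pics/scene0.png')[110:310,140:400]; cv2.imwrite('pics/scenec.png',cv2.resize(a,None,fx=3,fy=3,interpolation=2))
```

```text
(no output)
```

View pics/topc.png

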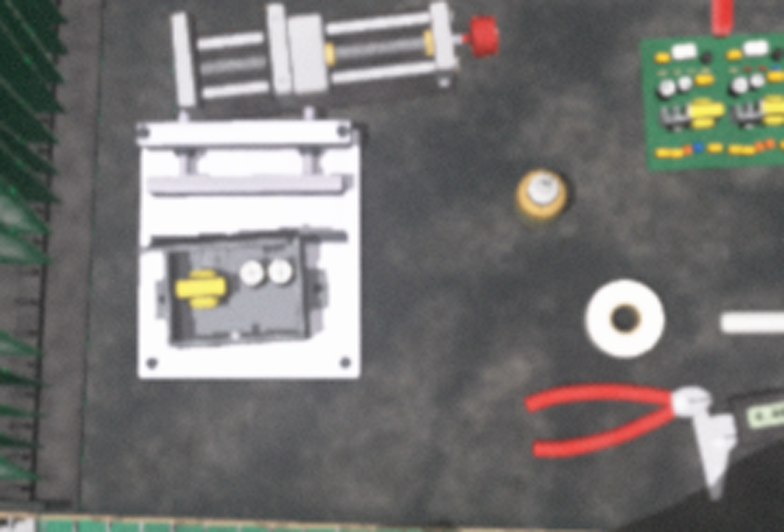

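View pics/scenec.png

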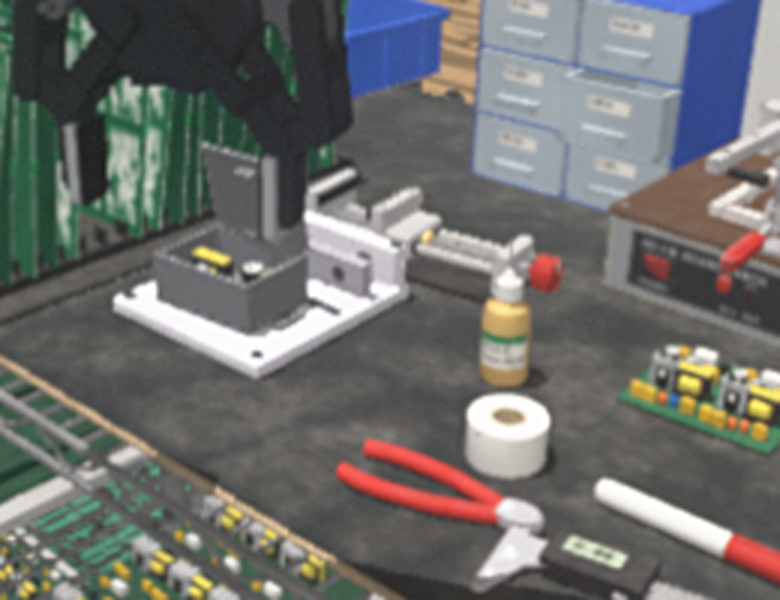

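View pics/top0.png

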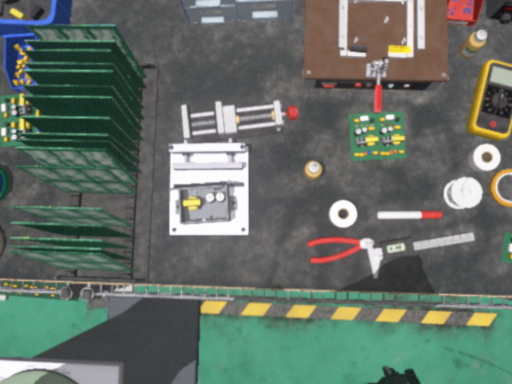

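Top view: jig with its fence at the far side (about px 208,150), the housing at (205,202), its cover open towards the fence. Bystanders are well to the right. Next I zoom in for precise corners.

Run:
```python
import cv2
a=cv2.imread('pics/top0.png')[135:245,155:265]; a=cv2.resize(a,None,fx=5.4,fy=5.4,interpolation=2)
for i in range(0,110,10):
    cv2.putText(a,str(155+i),(int(i*5.4),8),0,.3,(0,0,255),1);cv2.putText(a,str(135+i),(0,int(i*5.4)+4),0,.3,(0,0,255),1)
    cv2.line(a,(int(i*5.4),0),(int(i*5.4),594),(255,200,0),1) if 0 else None
cv2.imwrite('pics/topd.png',a)
```

```text
(no output)
```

View pics/topd.png

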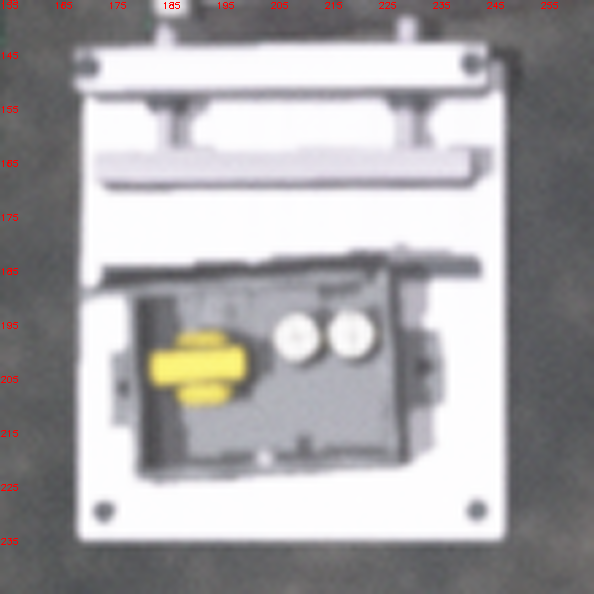

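```bash
cat > fit.py <<'E'
from h import *
from scipy.optimize import least_squares
def rz(a): c,s=np.cos(a),np.sin(a); return np.array([[c,-s,0],[s,c,0],[0,0,1]])
def jig2w(p,P): return np.atleast_2d(P)@rz(p[2]).T+np.array([p[0],p[1],0])
E
python3 - <<'E'
from fit import *
f,K,d=snap('top')
z=lambda a:(np.array(a,float)+.5)/5.4-.5+[155,135]
P=np.array([[-90,80,12],[-90,-80,12],[89,80,46],[89,-80,46],[74,80,46],[74,-80,46],[40,70,43],[40,-70,43]])/1000
px=z([[78,541],[504,541],[77,45],[487,42],[75,92],[487,93],[97,183],[472,182]])
fun=lambda p:(proj(jig2w(p,P),f,K,d)-px).ravel()
r=least_squares(fun,[.45,-.35,0]); print(r.x, np.round(r.fun.reshape(-1,2),2))
j=r.x
# housing: box top corners, ears
H=np.array([[-37,48,54],[-37,-48,54],[37,-48,54]])/1000
hx=z([[137,478],[408,462],[390,275]])
fh=lambda q:(proj(jig2w(j,jig2w(q,H)),f,K,d)-hx).ravel()
r=least_squares(fh,[-.03,0,0]);print(r.x,np.round(r.fun.reshape(-1,2),2)); q=r.x
w=jig2w(j,[[q[0],q[1],.012]]);print('housing world',w,'yaw',j[2]+q[2])
np.save('jq.npy',np.r_[j,q])
im=cv2.resize(cv2.cvtColor(f['frame'],4)[120:250,140:270],None,fx=4.6,fy=4.6,interpolation=2)
f2,K2,d2=snap('scene'); im2=cv2.resize(cv2.cvtColor(f2['frame'],4)[140:250,160:290],None,fx=6,fy=6,interpolation=2)
def dr(im,pts,f,K,d,o,s,c):
    u=((proj(pts,f,K,d)-o+.5)*s).astype(int)
    cv2.polylines(im,[u.reshape(-1,1,2)],True,c,1)
def both(pts,c):
    dr(im,pts,f,K,d,[140,120],4.6,c);dr(im2,pts,f2,K2,d2,[160,140],6,c)
sq=lambda x0,x1,y0,y1,zz:np.array([[x0,y0,zz],[x1,y0,zz],[x1,y1,zz],[x0,y1,zz]])/1000
both(jig2w(j,sq(-90,90,-80,80,12)),(0,0,255));both(jig2w(j,sq(74,89,-80,80,46)),(0,0,255));both(jig2w(j,sq(40,52,-70,70,43)),(0,0,255))
both(jig2w(j,jig2w(q,sq(-37,37,-48,48,12))),(0,200,0));both(jig2w(j,jig2w(q,sq(-37,37,-48,48,54))),(0,200,0))
for a,c in ((.9,(255,0,0)),(1.15,(255,0,255)),(1.4,(0,200,255))):
    L=73;Q=np.array([[37,48,56],[37,-48,56],[37-L*np.cos(a),-48,56+L*np.sin(a)],[37-L*np.cos(a),48,56+L*np.sin(a)]])/1000
    both(jig2w(j,jig2w(q,Q)),c)
cv2.imwrite('pics/ov_top.png',im);cv2.imwrite('pics/ov_scene.png',im2)
E
```

```text
[ 0.50772626 -0.33152286  0.02826327] [[-0.12 -0.22]
 [ 0.05 -0.06]
 [-2.24  0.81]
 [ 2.56  0.9 ]
 [-2.02 -0.41]
 [ 2.53 -1.01]
 [-1.06 -0.01]
 [ 0.24 -0.08]]
[-0.0303616   0.00325284  0.04934642] [[-0.17  0.82]
 [-0.78  1.37]
 [ 0.95 -2.22]]
housing world [[ 0.47728486 -0.32912932  0.012     ]] yaw 0.07760968526773017
```

View pics/ov_top.png

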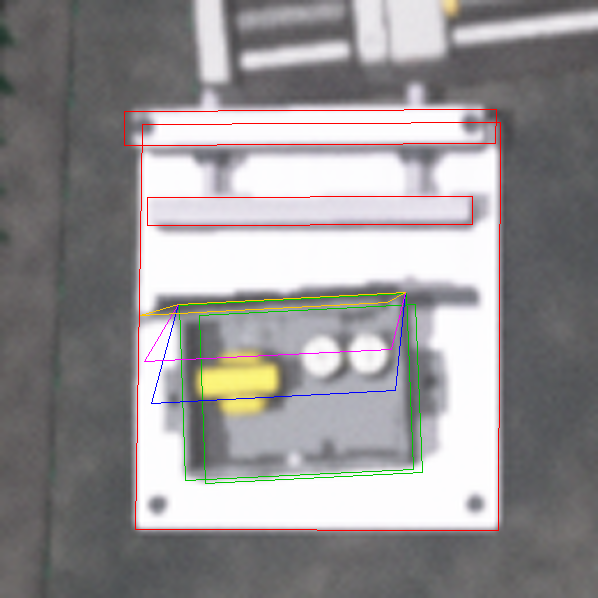

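View pics/ov_scene.png

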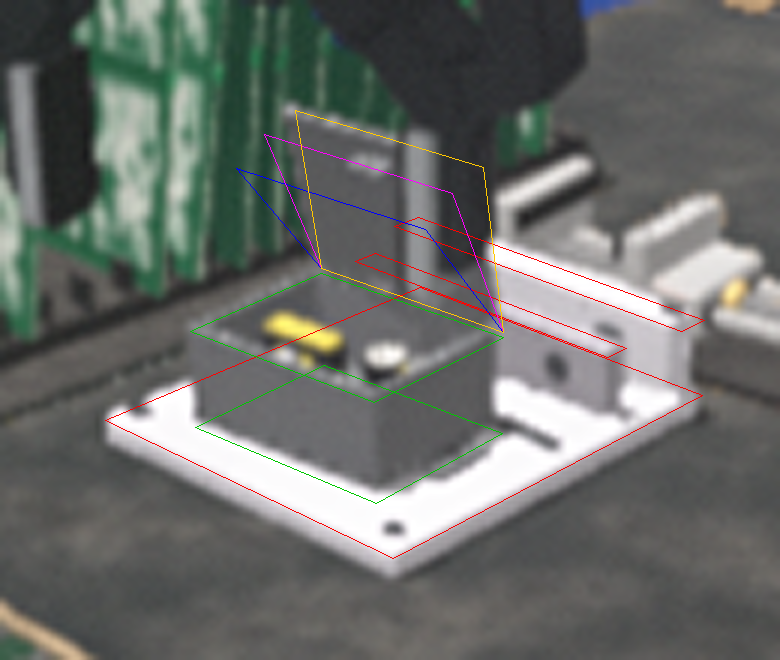

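View pics/scene0.png

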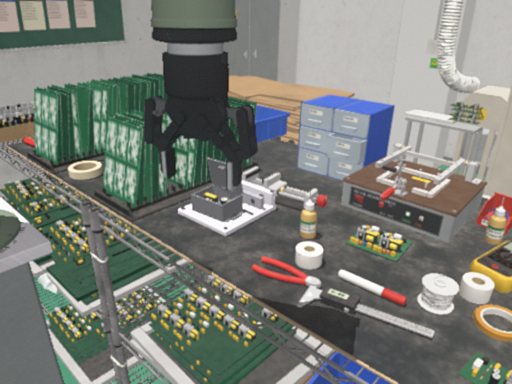

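View pics/w0.png

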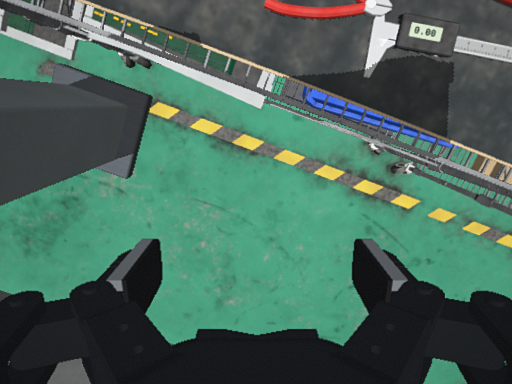

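Run:
```python
from h import *
f,K,d=snap('scene'); b=ray([[108,197],[136,200],[38,150],[250,160]],0.02,f,K,d); print(b)
for P,top in zip(b[:2],([104,116],[136,120])):
    for z in (.1,.15,.2,.25,.3): print(z,proj([P[0],P[1],z],f,K,d),top)
print(observe()['clock'])
```

```text
[[ 0.32859282 -0.08909779  0.02      ]
 [ 0.36790083 -0.1536939   0.02      ]
 [ 0.35189237  0.40960945  0.02      ]
 [ 0.77550082 -0.15647077  0.02      ]]
0.1 [[103.51503784 166.8981785 ]] [104, 116]
0.15 [[100.61705287 147.0190505 ]] [104, 116]
0.2 [[ 97.64874809 126.28086688]] [104, 116]
0.25 [[ 94.6138166  104.65245963]] [104, 116]
0.3 [[91.51760594 82.10532412]] [104, 116]
0.1 [[132.41102247 169.51544484]] [136, 120]
0.15 [[130.09011945 149.35809984]] [136, 120]
0.2 [[127.71136607 128.30813395]] [136, 120]
0.25 [[125.27760385 106.33115503]] [136, 120]
0.3 [[122.79301231  83.39522208]] [136, 120]
1.05
```

Request:
{"method": "move_arm", "body": {"motion": [[[30,25,20],[0,0,-0.03]],[[65,52,30],[0,0,-0.06]],[[105,84,30],[0,0,-0.1]],[[145,116,30],[0,0,-0.14]],[[185,148,30],[0,0,-0.18]],[[225,180,30],[0,0,-0.22]],[[260,208,30],[0,0,-0.25]],[[285,240,30],[0,0,-0.268]],[[300,262,30],[0,0,-0.268]],[[300,262,30],[0,0,-0.268]],[[300,262,30],[0,0,-0.268]]], "jaw": 50}}

```text
clock: 2.42
position: [0.5114, -0.3266, 0.2863]
tool_rot: [3.141, 0.0, 0.077]
force: [0.2, 0.0, -0.5]
grip_width: 0.05
```

Run:
```python
from h import *
s=observe(); print(s['position'],s['tool_rot'],s['force'],s['grip_width'],s['clock']); np.save('w1.npy',np.r_[s['position'],s['tool_rot']])
snap('wrist','w1.png');snap('scene','s1.png');snap('top','t1.png')
```

```text
[ 0.5113677  -0.32662813  0.28627871] [3.14127696e+00 3.63370484e-04 7.72450398e-02] [ 0.21638998  0.01279275 -0.52628482] 0.05003279562916182 2.425
```

View pics/w1.png

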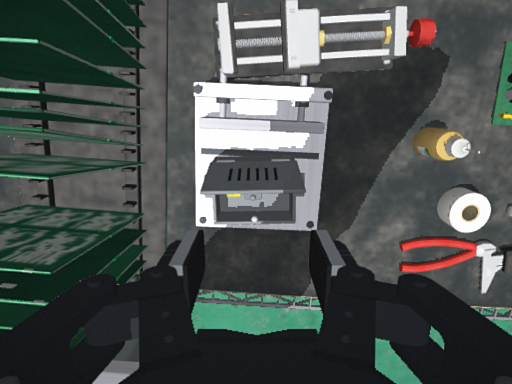

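View pics/s1.png

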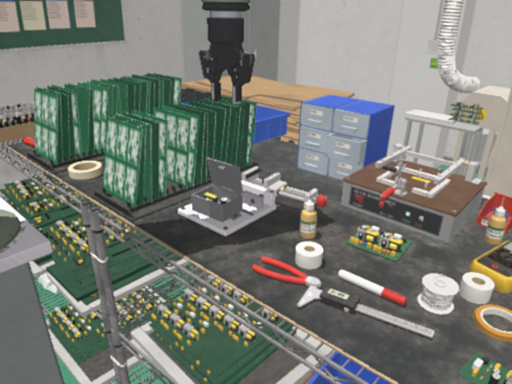

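View pics/t1.png

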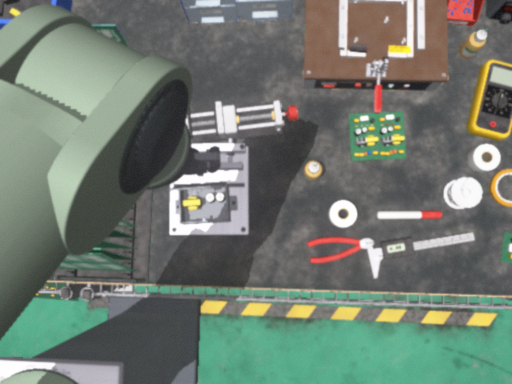

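The wrist view shows the jig (x 195–335, y 85–230), with the cover's outer face at (255,178) leaning towards the robot. Next I zoom in on both views to refine the poses.

Run:
```python
import cv2
def z(fn,x0,y0,w,h,s,o):
    a=cv2.resize(cv2.imread('pics/'+fn)[y0:y0+h,x0:x0+w],None,fx=s,fy=s,interpolation=2)
    for i in range(0,w,10): cv2.putText(a,str(x0+i),(int(i*s),8),0,.3,(0,0,255),1)
    for i in range(0,h,10): cv2.putText(a,str(y0+i),(0,int(i*s)+4),0,.3,(0,0,255),1)
    cv2.imwrite('pics/'+o,a)
z('w1.png',185,75,155,160,3.7,'w1z.png'); z('s1.png',170,150,115,95,6.5,'s1z.png')
```

```text
(no output)
```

View pics/w1z.png

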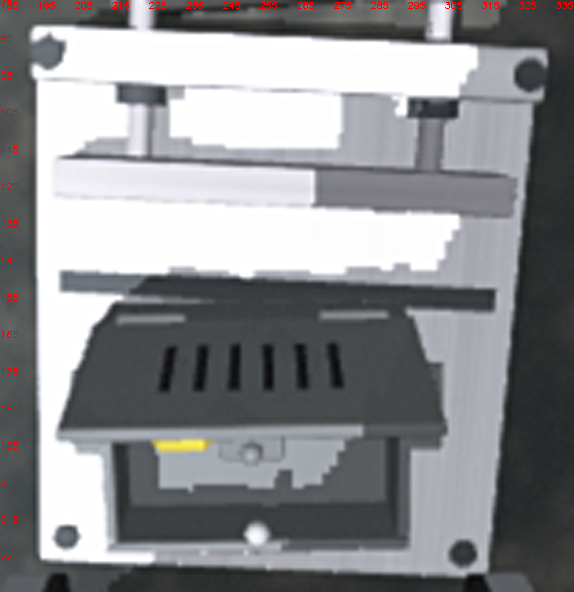

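View pics/s1z.png

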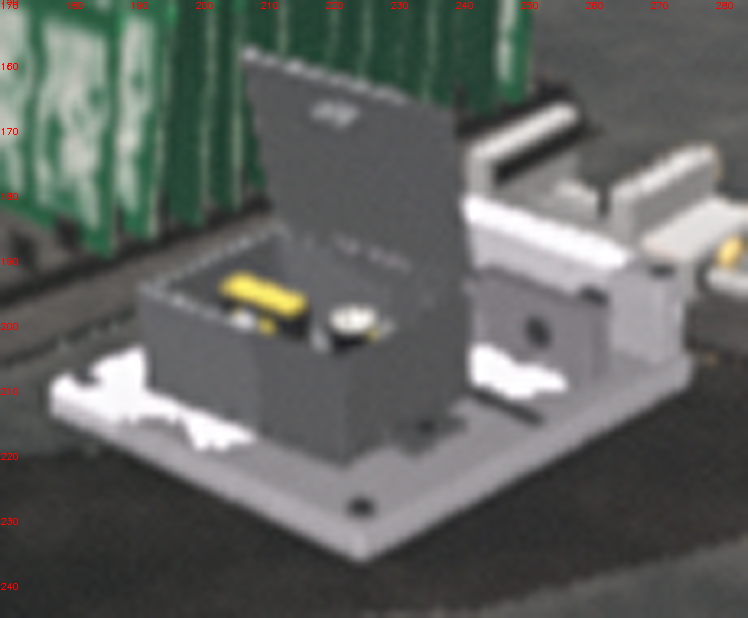

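```bash
cat > big.py <<'E'
from fit import *
from scipy.spatial.transform import Rotation as R
s=np.load('w1.npy')
fw,Kw,dw=snap('wrist');ft,Kt,dt=snap('top');fs,Ks,ds=snap('scene')
Tw=np.eye(4);Tw[:3,:3]=R.from_euler('xyz',s[3:]).as_matrix();Tw[:3,3]=s[:3];Tw=Tw@fw['mount']
zt=lambda a:(np.array(a,float)+.5)/5.4-.5+[155,135]
zw=lambda a:(np.array(a,float)+.5)/3.7-.5+[185,75]
zs=lambda a:(np.array(a,float)+.5)/6.5-.5+[170,150]
cov=lambda a,y,s,o:[37-s*np.cos(a)+o*np.sin(a),y,56+s*np.sin(a)+o*np.cos(a)]
def pts(v):
    j=v[:3];q=v[3:6];a=v[6]
    J=lambda P:jig2w(j,np.array(P,float)/1000)
    H=lambda P:jig2w(j,jig2w(q,np.array(P,float)/1000))
    return [
    (J([[-90,80,12],[-90,-80,12],[40,70,43],[40,-70,43],[52,70,43],[52,-70,43]]),zw([[40,557],[490,576],[55,195],[512,215],[58,157],[515,178]]),'w'),
    (H([[-37,48,54],[-37,-48,54],cov(a,48,73,2),cov(a,-48,73,2),cov(a,48,0,2),cov(a,-48,0,2)]),zw([[108,548],[408,548],[60,430],[445,432],[110,308],[402,318]]),'w'),
    (J([[-90,80,12],[-90,-80,12],[40,70,43],[40,-70,43]]),zt([[78,541],[504,541],[97,183],[472,182]]),'t'),
    (H([[-37,48,54],[-37,-48,54]]),zt([[137,478],[408,462]]),'t'),
    (J([[-90,80,12],[-90,-80,12]]),zs([[52,390],[360,538]]),'s'),
    (H([[-37,-48,12],[-37,48,54],cov(a,48,73,0),cov(a,-48,73,0)]),zs([[342,465],[140,290],[247,52],[458,110]]),'s')]
def res(v):
    o=[]
    for P,u,c in pts(v):
        p={'w':lambda:proj(P,fw,Kw,dw,Tw),'t':lambda:proj(P,ft,Kt,dt),'s':lambda:proj(P,fs,Ks,ds)}[c]()
        o.append((p-u)*{'w':2,'t':1,'s':1}[c])
    return np.vstack(o).ravel()
if __name__=='__main__':
    r=least_squares(res,[.508,-.33,.03,-.027,0,.05,1.3],loss='soft_l1')
    v=r.x; print(np.round(v,4)); print(np.round(res(v).reshape(-1,2),1)); np.save('v.npy',v)
    print('housing w',jig2w(v[:3],[v[3],v[4],0]),'yaw',v[2]+v[5])
E
python3 big.py
```

```text
[ 0.5082 -0.3313  0.0318 -0.0289  0.005   0.0396  1.3304]
[[-0.1  1.8]
 [ 0.1  1.7]
 [-1.4  0.1]
 [ 2.7  0.9]
 [-3.  -1.5]
 [ 3.2 -1. ]
 [-1.4 -0.2]
 [ 1.2  0.7]
 [-0.7 -0.1]
 [ 5.7 -0. ]
 [-7.2  1. ]
 [10.3 -3.4]
 [-0.  -0.3]
 [ 0.1 -0.4]
 [-1.2 -0.1]
 [ 0.1 -0.4]
 [-1.2 -0.3]
 [-1.8  0.5]
 [-0.4  0.1]
 [ 0.5  0.1]
 [-0.   1.7]
 [ 0.3 -0. ]
 [-0.1  0.8]
 [-1.5  1.5]]
housing w [[ 0.47917085 -0.32723156  0.        ]] yaw 0.07139962720243727
```

Request:
{"method": "move_arm", "body": {"motion": [[[15,1,-10],[0,0,0]],[[30,1,-40],[0,0,0]],[[30,1,-80],[0,0,0]],[[30,1,-115],[0,0,0]],[[30,1,-140],[0,0,0]],[[30,1,-144],[0,0,0]],[[30,1,-144],[0,0,0]]]}}

```text
clock: 3.6
position: [0.5424, -0.325, 0.1425]
tool_rot: [3.142, -0.0, 0.078]
force: [1.1, -0.6, 0.4]
grip_width: 0.0502
```

Run:
```python
from h import *
s=observe(); print(s['position'],s['tool_rot'],s['force'],s['clock'])
snap('wrist','w2.png');snap('scene','s2.png')
a=cv2.imread('pics/s2.png')[100:260,150:310]; cv2.imwrite('pics/s2z.png',cv2.resize(a,None,fx=3.7,fy=3.7,interpolation=2))
```

```text
[ 0.54237944 -0.32497461  0.14252901] [ 3.14154298e+00 -3.13988443e-04  7.79631911e-02] [ 1.1352373  -0.56990237  0.36709804] 3.6
```

View pics/s2z.png

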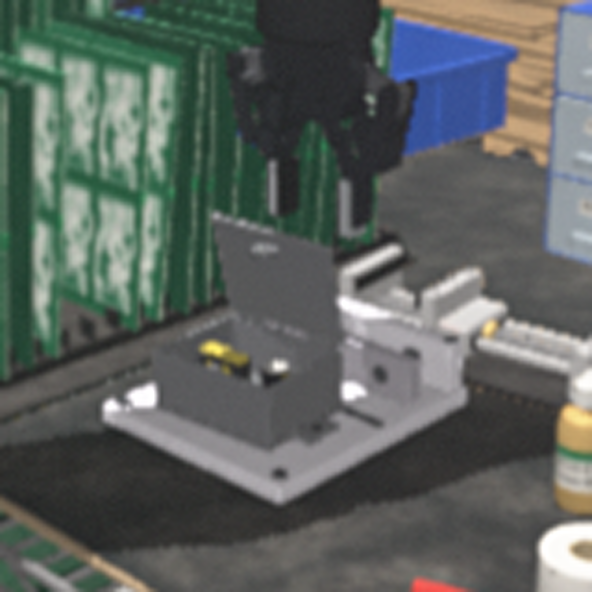

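View pics/w2.png

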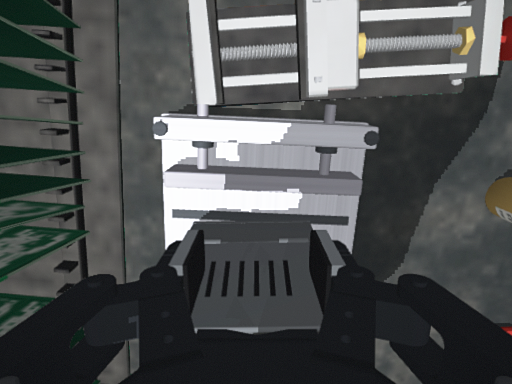

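Run:
```python
from h import *
f,K,d=snap('scene')
for z in (.105,.1175,.13): print(z,proj([[.531,-.355,z],[.531,-.3,z],[.553,-.355,z]],f,K,d).round(1).tolist())
```

```text
0.105 [[241.4, 171.6], [225.0, 165.7], [247.9, 169.2]]
0.1175 [[241.5, 166.6], [224.9, 160.8], [248.0, 164.2]]
0.13 [[241.5, 161.5], [224.9, 155.8], [248.1, 159.2]]
```

Request:
{"method": "move_arm", "body": {"motion": [[[-14,-1,-1],[0,0,0]],[[-28,-2,-3],[0,0,0]],[[-35,-2.5,-5],[0,0,0]],[[-41,-3,-8],[0,0,0]],[[-47,-3.5,-11],[0,0,0]],[[-52,-4,-14],[0,0,0]],[[-61,-4.5,-23],[0,0,0]],[[-68,-5,-33],[0,0,0]],[[-74,-5.5,-44],[0,0,0]],[[-74,-5.5,-44],[0,0,0]]]}}

```text
clock: 5.0
position: [0.4669, -0.3303, 0.0972]
tool_rot: [-3.141, 0.002, 0.077]
force: [-0.6, -0.7, 1.5]
grip_width: 0.05
```

Run:
```python
from h import *
s=observe(); print(s['position'],s['tool_rot'],s['force'],s['clock'])
snap('wrist','w3.png');snap('scene','s3.png')
a=cv2.imread('pics/s3.png')[100:260,150:310]; cv2.imwrite('pics/s3z.png',cv2.resize(a,None,fx=3.7,fy=3.7,interpolation=2))
```

```text
[ 0.46692155 -0.33031714  0.09722492] [-3.14055115e+00  1.61134141e-03  7.74773676e-02] [-0.64769911 -0.65270335  1.4987184 ] 5.0
```

View pics/s3z.png

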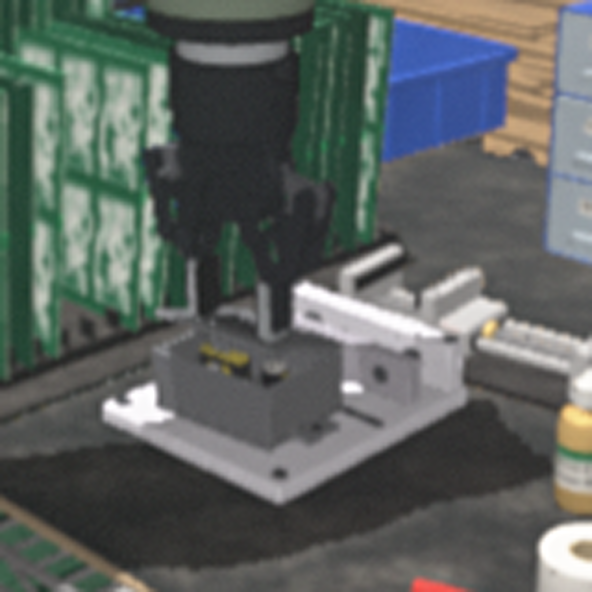

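View pics/w3.png

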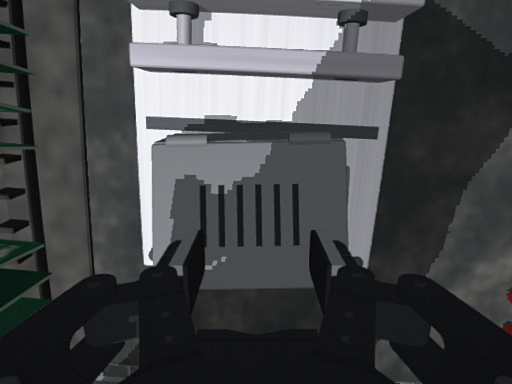

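Request:
{"method": "move_arm", "body": {"motion": [[[-1,0,-4],[0,0,0]],[[-2,0,-8],[0,0,0]],[[-2,0,-11],[0,0,0]],[[-3,0,-13],[0,0,0]],[[-3,0,-15],[0,0,0]],[[-3,0,-15],[0,0,0]]]}}

```text
clock: 5.85
position: [0.4647, -0.3304, 0.0831]
tool_rot: [-3.141, 0.0, 0.078]
force: [-0.1, -0.1, 0.1]
grip_width: 0.0501
```

Run:
```python
from h import *
s=observe(); print(s['position'],s['tool_rot'],s['force'],s['clock'])
snap('wrist','w4.png');snap('scene','s4.png')
a=cv2.imread('pics/s4.png')[130:250,160:290]; cv2.imwrite('pics/s4z.png',cv2.resize(a,None,fx=5,fy=5,interpolation=2))
```

```text
[ 0.46470708 -0.33042781  0.08306839] [-3.14133951e+00  2.83420379e-04  7.77685746e-02] [-0.13063691 -0.13358424  0.05961583] 5.85
```

View pics/s4z.png

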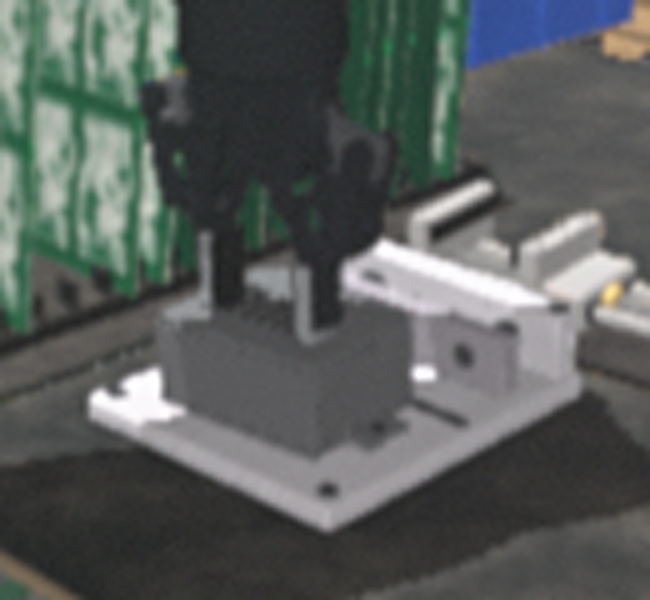

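View pics/w4.png

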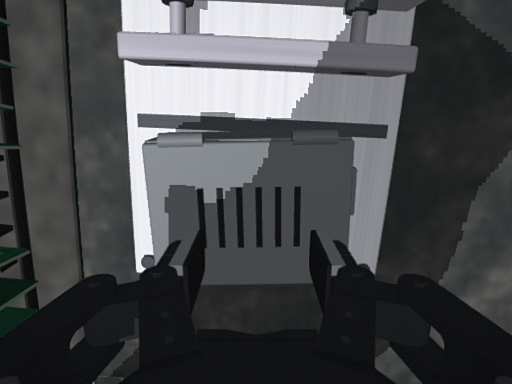

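The cover looks shut and the force has dropped to zero, which suggests it snapped. I'll press a little more to confirm, then lift and look.

Request:
{"method": "move_arm", "body": {"motion": [[[0,0,-1],[0,0,0]],[[0,0,-2],[0,0,0]],[[0,0,-3],[0,0,0]],[[0,0,-3],[0,0,0]]]}}

```text
clock: 6.45
position: [0.4648, -0.3305, 0.0802]
tool_rot: [-3.142, 0.0, 0.078]
force: [-0.2, 0.3, 1.1]
grip_width: 0.0502
```

Request:
{"method": "move_arm", "body": {"motion": [[[0,0,-0.7],[0,0,0]],[[0,0,-1.4],[0,0,0]],[[0,0,-1.4],[0,0,0]]]}}

```text
clock: 6.82
position: [0.4648, -0.3306, 0.0795]
tool_rot: [3.141, -0.0, 0.078]
force: [-3.4, 1.7, 16.5]
grip_width: 0.0503
```

Firm at 16 N, so the cover is fully down. I'll lift off, move back in front of the housing, and check.

Request:
{"method": "move_arm", "body": {"motion": [[[0,0,5],[0,0,0]],[[0,0,20],[0,0,0]],[[-10,-0.7,40],[0,0,0]],[[-35,-2.5,40],[0,0,0]],[[-65,-4,40],[0,0,0]],[[-75,-5,40],[0,0,0]],[[-75,-5,40],[0,0,0]]]}}

```text
clock: 7.7
position: [0.39, -0.3358, 0.1195]
tool_rot: [3.141, -0.001, 0.077]
force: [0.5, -0.2, -0.7]
grip_width: 0.0498
```

Run:
```python
from h import *
s=observe(); print(s['position'],s['tool_rot'],s['force'],s['clock']);np.save('w5.npy',np.r_[s['position'],s['tool_rot']])
snap('wrist','w5.png');snap('scene','s5.png')
a=cv2.imread('pics/s5.png')[130:250,160:290]; cv2.imwrite('pics/s5z.png',cv2.resize(a,None,fx=5,fy=5,interpolation=2))
```

```text
[ 0.38997008 -0.33584624  0.11950754] [ 3.14108630e+00 -6.61583123e-04  7.70775491e-02] [ 0.52651802 -0.22776128 -0.65451408] 7.7
```

View pics/s5z.png

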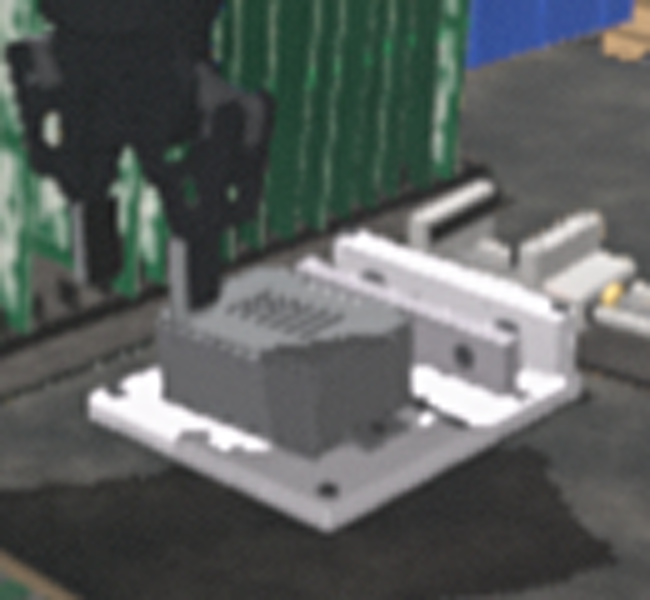

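View pics/w5.png

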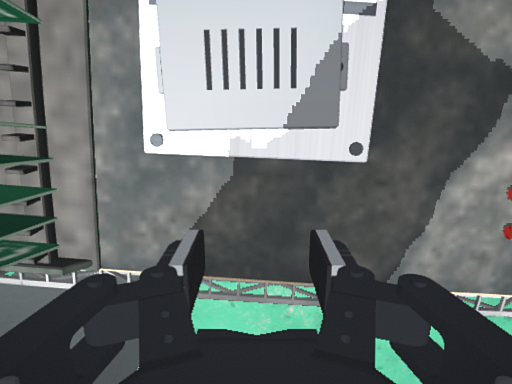

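Cover stays shut with the gripper off. Wrist view: cover front corners are near (169,130) and (338,127), plate corners near (145,154) and (367,161). I'll convert these to positions.

Run:
```python
from fit import *
from scipy.spatial.transform import Rotation as R
f,K,d=snap('wrist');s=np.load('w5.npy');T=np.eye(4);T[:3,:3]=R.from_euler('xyz',s[3:]).as_matrix();T[:3,3]=s[:3];T=T@f['mount']
c=ray([[169,130],[338,127]],.058,f,K,d,T);p=ray([[145,154],[367,161]],.012,f,K,d,T)
print(c,p)
for n,u in (('cov',c),('plate',p)): v=u[0]-u[1]; print(n,u.mean(0),np.arctan2(-v[0],v[1]),np.linalg.norm(v))
a=cv2.imread('pics/w5.png')[0:170,130:395]; cv2.imwrite('pics/w5z.png',cv2.resize(a,None,fx=3,fy=3,interpolation=2))
```

```text
[[ 0.43727768 -0.28406368  0.058     ]
 [ 0.44605873 -0.3767593   0.058     ]] [[ 0.41470865 -0.25506492  0.012     ]
 [ 0.42182385 -0.41270306  0.012     ]]
cov [ 0.44166821 -0.33041149  0.058     ] 0.09444814537507916 0.09311060681491763
plate [ 0.41826625 -0.33388399  0.012     ] 0.045105672052456455 0.15779864040330244
```

View pics/w5z.png

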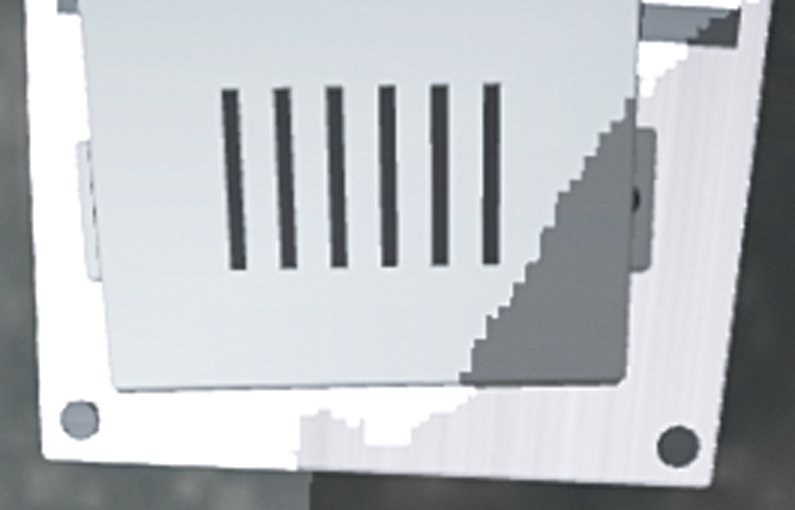

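Request:
{"method": "move_arm", "body": {"motion": [[[5,2,-15],[0,0,-0.02]],[[10,4,-40],[0,0,-0.041]],[[10,4,-60],[0,0,-0.041]],[[10,4,-74],[0,0,-0.041]],[[10,4,-76],[0,0,-0.041]],[[10,4,-76],[0,0,-0.041]]]}}

```text
clock: 8.6
position: [0.4, -0.3316, 0.043]
tool_rot: [3.141, -0.0, 0.037]
force: [0.1, -0.3, -0.7]
grip_width: 0.05
```

Run:
```python
from h import *
s=observe(); print(s['position'],s['tool_rot'],s['force'],s['clock'])
snap('scene','s6.png');snap('wrist','w6.png')
a=cv2.imread('pics/s6.png')[130:250,160:290]; cv2.imwrite('pics/s6z.png',cv2.resize(a,None,fx=5,fy=5,interpolation=2))
```

```text
[ 0.4000009  -0.33157203  0.04302815] [ 3.14148140e+00 -1.51860917e-04  3.65732086e-02] [ 0.12393828 -0.25222667 -0.70504357] 8.6
```

View pics/s6z.png

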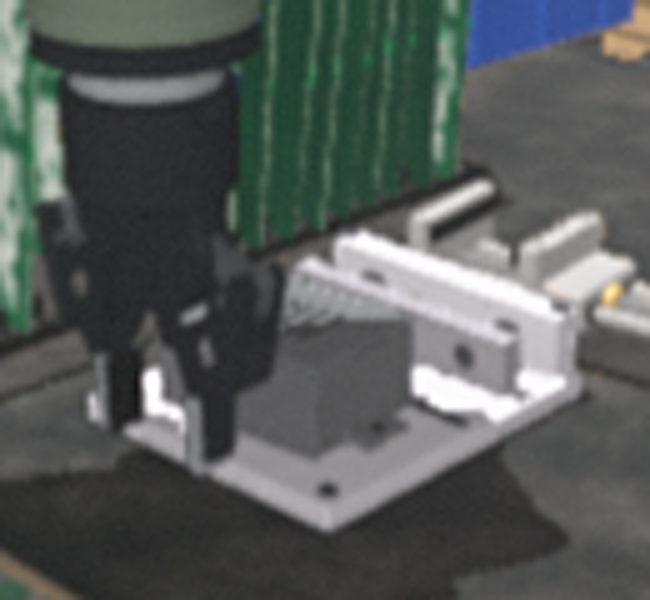

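View pics/w6.png

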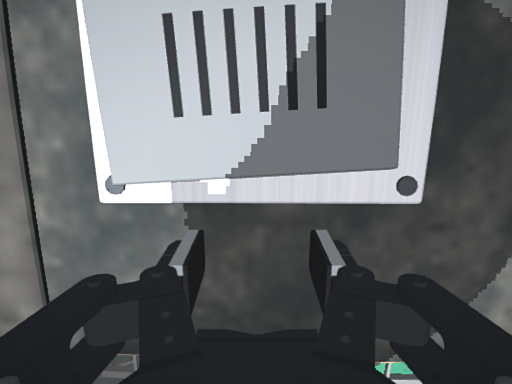

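Request:
{"method": "move_arm", "body": {"motion": [[[8,0.3,0],[0,0,0]],[[16,0.6,0],[0,0,0]],[[22,0.8,0],[0,0,0]],[[26,1,0],[0,0,0]],[[30,1.1,0],[0,0,0]],[[34,1.3,0],[0,0,0]],[[38,1.4,0],[0,0,0]],[[42,1.6,0],[0,0,0]],[[46,1.7,0],[0,0,0]],[[50,1.9,0],[0,0,0]],[[54,2,0],[0,0,0]],[[54,2,0],[0,0,0]]]}}

```text
clock: 10.2
position: [0.4545, -0.3295, 0.043]
tool_rot: [3.141, -0.001, 0.037]
force: [-0.4, -0.0, 0.4]
grip_width: 0.0501
```

Run:
```python
from h import *
s=observe(); print(s['position'],s['tool_rot'],s['force'],s['clock'])
snap('scene','s7.png');snap('wrist','w7.png')
a=cv2.imread('pics/s7.png')[130:250,160:290]; cv2.imwrite('pics/s7z.png',cv2.resize(a,None,fx=5,fy=5,interpolation=2))
```

```text
[ 0.45448739 -0.32945995  0.04299691] [ 3.14134041e+00 -8.50250188e-04  3.71522170e-02] [-0.39760379 -0.03579029  0.36900204] 10.2
```

View pics/s7z.png

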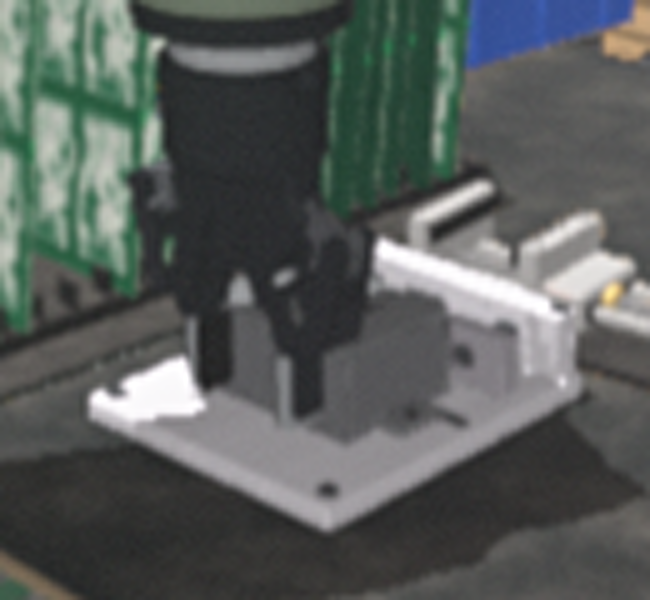

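View pics/w7.png

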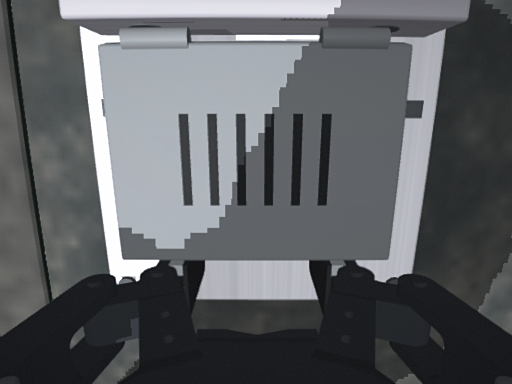

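Square, centred on the fingers and just short of the bar. I'll advance gently, watching the force.

Request:
{"method": "move_arm", "body": {"motion": [[[2,0.1,0],[0,0,0]],[[4,0.1,0],[0,0,0]],[[6,0.2,0],[0,0,0]],[[8,0.3,0],[0,0,0]],[[8,0.3,0],[0,0,0]],[[8,0.3,0],[0,0,0]]]}}

```text
clock: 11.05
position: [0.4622, -0.3292, 0.0429]
tool_rot: [3.141, -0.001, 0.037]
force: [-1.5, 0.1, 0.4]
grip_width: 0.0501
```

Request:
{"method": "move_arm", "body": {"motion": [[[1,0,0],[0,0,0]],[[2,0.1,0],[0,0,0]],[[3,0.1,0],[0,0,0]],[[3,0.1,0],[0,0,0]]]}}

```text
clock: 11.55
position: [0.4644, -0.3291, 0.0428]
tool_rot: [-3.141, 0.001, 0.037]
force: [-6.1, 0.5, 3.4]
grip_width: 0.0498
```

Run:
```python
from h import *
s=observe(); print(s['position'],s['tool_rot'],s['force'],s['clock'])
snap('scene','s8.png');snap('wrist','w8.png')
a=cv2.imread('pics/w8.png')[0:140,40:480]; cv2.imwrite('pics/w8z.png',cv2.resize(a,None,fx=1.8,fy=1.8,interpolation=2))
```

```text
[ 0.46435786 -0.32906268  0.04283078] [-3.14127085e+00  9.64630771e-04  3.65932291e-02] [-6.12816305  0.54138717  3.37290004] 11.55
```

View pics/w8z.png

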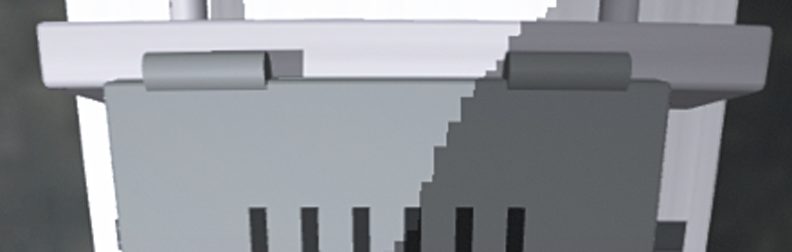

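Request:
{"method": "move_arm", "body": {"motion": [[[1,0,0],[0,0,0]],[[2,0.1,0],[0,0,0]],[[3,0.1,0],[0,0,0]],[[3,0.1,0],[0,0,0]],[[3,0.1,0],[0,0,0]]]}}

```text
clock: 12.28
position: [0.4668, -0.329, 0.0428]
tool_rot: [-3.141, 0.002, 0.036]
force: [-10.2, -0.4, 6.3]
grip_width: 0.05
```

Run:
```python
from h import *
for i in range(4):
    s=observe(); print(s['position'],s['tool_rot'],s['force'],s['clock']); snap('wrist','w9.png')
snap('scene','s9.png')
a=cv2.imread('pics/s9.png')[130:250,160:290]; cv2.imwrite('pics/s9z.png',cv2.resize(a,None,fx=5,fy=5,interpolation=2))
```

```text
[ 0.46675879 -0.3289593   0.04277193] [-3.14096103e+00  1.91988012e-03  3.61593083e-02] [-10.19924855  -0.40838085   6.26110887] 12.275
[ 0.46675109 -0.32896404  0.04277839] [-3.14096844e+00  1.94081906e-03  3.61976743e-02] [-10.16749076   0.51819035   6.10311937] 12.325
[ 0.4667707  -0.32895198  0.04279863] [-3.14099945e+00  1.90168019e-03  3.62472096e-02] [-9.57616288  0.24299992  5.9394549 ] 12.375
[ 0.46675162 -0.32899155  0.04278235] [-3.14103174e+00  1.90101648e-03  3.62377000e-02] [-8.78291775 -0.38674797  6.13970701] 12.425
```

View pics/w9.png

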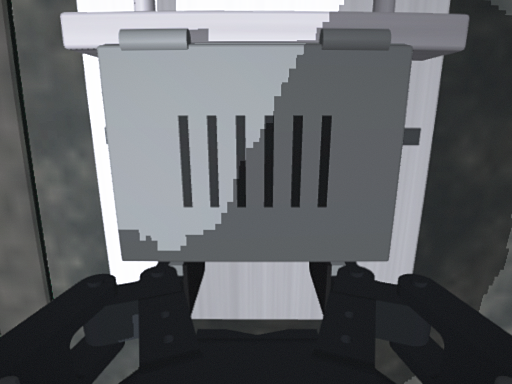

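View pics/s9z.png

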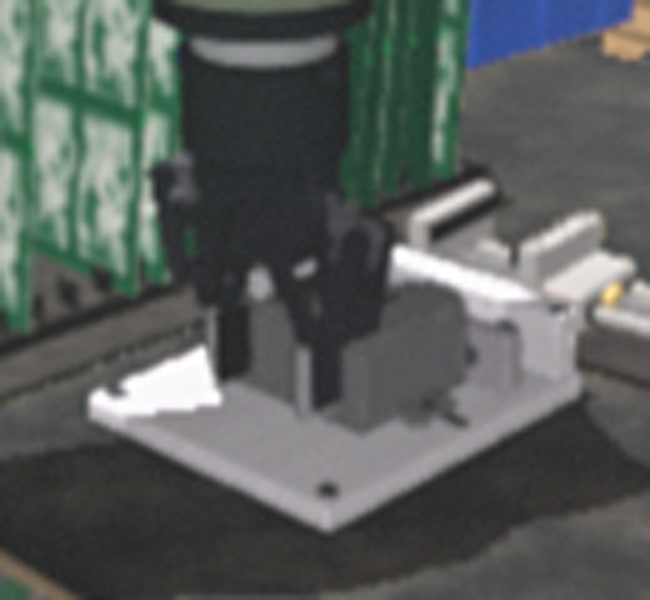

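Request:
{"method": "move_arm", "body": {"motion": [[[0.7,0,0],[0,0,0]],[[1.4,0.1,0],[0,0,0]],[[2,0.1,0],[0,0,0]],[[2,0.1,0],[0,0,0]],[[2,0.1,0],[0,0,0]],[[2,0.1,0],[0,0,0]]]}}

```text
clock: 13.28
position: [0.4683, -0.3289, 0.0428]
tool_rot: [-3.141, 0.003, 0.036]
force: [-12.8, 1.6, 8.8]
grip_width: 0.0499
```

Run:
```python
from h import *
for i in range(4):
    s=observe(); print(s['position'],s['tool_rot'],s['force'],s['clock']); snap('wrist','w10.png')
c=[]
for n in ('w7','w8','w10'):
    a=cv2.imread(f'pics/{n}.png')[0:75,400:480]; c.append(cv2.resize(a,None,fx=5,fy=5,interpolation=2))
    a=cv2.imread(f'pics/{n}.png')[0:75,50:130]; c.append(cv2.resize(a,None,fx=5,fy=5,interpolation=2))
cv2.imwrite('pics/bar.png',cv2.resize(np.vstack([np.hstack(c[0:2]),np.hstack(c[2:4]),np.hstack(c[4:6])]),None,fx=.53,fy=.53) if 0 else np.vstack([np.hstack(c[0:2]),np.hstack(c[4:6])])[:, :800][:750])
```

```text
[ 0.46829308 -0.32890516  0.04276787] [-3.14079349e+00  2.72195191e-03  3.59368266e-02] [-12.75009427   1.59825325   8.77247896] 13.275
[ 0.46827926 -0.32893062  0.04277251] [-3.14081266e+00  2.72008661e-03  3.59107174e-02] [-12.54437195   1.07447564   9.03152875] 13.325
[ 0.46828222 -0.32892429  0.04278211] [-3.14082738e+00  2.70914222e-03  3.58712940e-02] [-12.82354085   1.1243528    8.94118859] 13.375
[ 0.46829305 -0.3289186   0.04275665] [-3.14080106e+00  2.68853680e-03  3.59120718e-02] [-12.72377778   0.8192854    9.75885377] 13.425
```

View pics/bar.png

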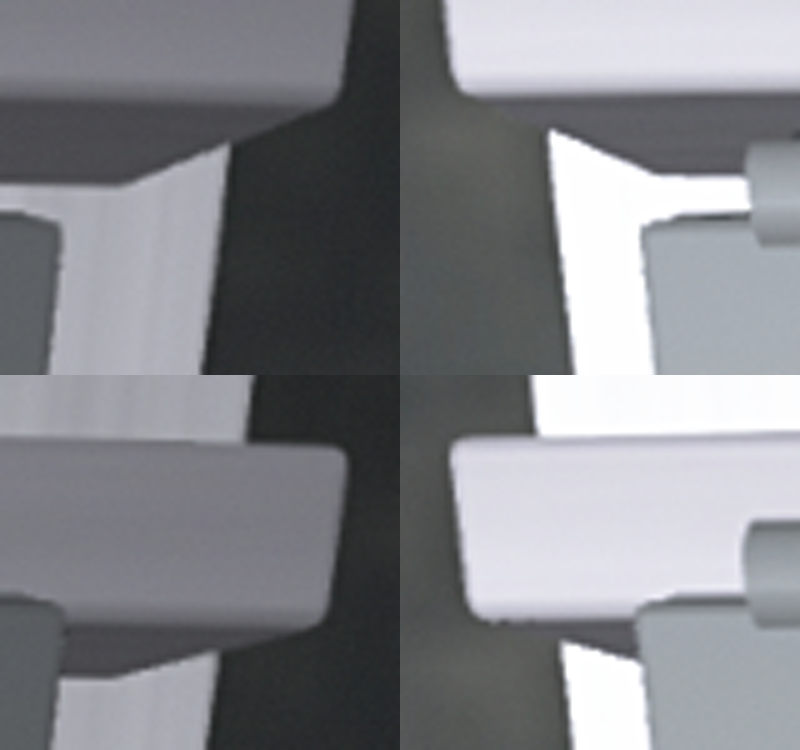

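Run:
```python
from fit import *
from scipy.spatial.transform import Rotation as R
f,K,d=snap('wrist')
def X(pos,rot,px,z=.043):
    T=np.eye(4);T[:3,:3]=R.from_euler('xyz',rot).as_matrix();T[:3,3]=pos;T=T@f['mount']; return ray(px,z,f,K,d,T)
a=X([.45449,-.32946,.0430],[3.14134,-.00085,.03715],[[468,19],[62,18.4]])
b=X([.46829,-.32892,.04277],[-3.14080,.00270,.0359],[[465,47.4],[64,47.4]])
print(a,b,(b-a)*1000)
# hinge-side cover edge of housing z=.058 : right corner
c=X([.45449,-.32946,.0430],[3.14134,-.00085,.03715],[[411,43.5],[99,44]],.058)
e=X([.46829,-.32892,.04277],[-3.14080,.00270,.0359],[[412,45],[98.5,45]],.058)
print(c,e,(e-c)*1000)
for u in (a,b,c,e): v=u[1]-u[0];print(np.arctan2(-v[0],v[1]),np.linalg.norm(v))
```

```text
[[ 0.55049438 -0.39773807  0.043     ]
 [ 0.545388   -0.26074689  0.043     ]] [[ 0.55507824 -0.39755605  0.043     ]
 [ 0.55001791 -0.2603593   0.043     ]] [[4.58385959 0.1820255  0.        ]
 [4.6299117  0.3875898  0.        ]]
[[ 0.53879983 -0.37252556  0.058     ]
 [ 0.53519821 -0.27983671  0.058     ]] [[ 0.55209484 -0.37221162  0.058     ]
 [ 0.54876049 -0.27946068  0.058     ]] [[13.29500052  0.31394075  0.        ]
 [13.56228205  0.37603189  0.        ]]
0.03725798331744606 0.13708632154326397
0.03686700599413255 0.13729003826561875
0.038837594650188975 0.09275879925239605
0.03593393414290046 0.09281085686479519
```

Visually the bar is about 4.6 mm in and everything is square. There is an unwanted ~9 N vertical friction load, which I'll relieve with a small lift before going deeper.

Request:
{"method": "move_arm", "body": {"motion": [[[0.3,0,0.3],[0,0,0]],[[0.6,0,0.5],[0,0,0]],[[0.6,0,0.5],[0,0,0]]]}}

```text
clock: 13.9
position: [0.4692, -0.3288, 0.0429]
tool_rot: [-3.141, 0.002, 0.036]
force: [-8.4, -0.5, -0.7]
grip_width: 0.0502
```

Request:
{"method": "move_arm", "body": {"motion": [[[0.5,0,0.1],[0,0,0]],[[1,0,0.2],[0,0,0]],[[1.5,0,0.3],[0,0,0]],[[1.5,0,0.3],[0,0,0]],[[1.5,0,0.3],[0,0,0]],[[1.5,0,0.3],[0,0,0]],[[1.5,0,0.3],[0,0,0]],[[1.5,0,0.3],[0,0,0]]]}}

```text
clock: 14.9
position: [0.4705, -0.3287, 0.0431]
tool_rot: [-3.14, 0.003, 0.036]
force: [-8.4, -0.4, -2.6]
grip_width: 0.0496
```

Run:
```python
from h import *
for i in range(5):
    s=observe(); print(s['position'],s['tool_rot'],s['force'],s['clock']); snap('wrist','w11.png')
snap('scene','s11.png')
c=[]
for x in (400,50):
    c.append(cv2.resize(cv2.imread('pics/w11.png')[0:75,x:x+80],None,fx=5,fy=5,interpolation=2))
cv2.imwrite('pics/bar2.png',np.hstack(c))
a=cv2.imread('pics/s11.png')[130:250,160:290]; cv2.imwrite('pics/s11z.png',cv2.resize(a,None,fx=5,fy=5,interpolation=2))
```

```text
[ 0.47049314 -0.32871247  0.04306581] [-3.14047799e+00  2.73304873e-03  3.60045421e-02] [-8.44673568 -0.38878336 -2.59253727] 14.9
[ 0.47047036 -0.32870894  0.04304007] [-3.14044768e+00  2.76567781e-03  3.59412979e-02] [-9.45585755 -0.68037697 -2.60791241] 14.95
[ 0.47048587 -0.32871056  0.04305251] [-3.14046059e+00  2.72693533e-03  3.59407902e-02] [-8.42739034 -0.55110535 -2.00494576] 15.0
[ 0.47049788 -0.32872026  0.04306774] [-3.14048274e+00  2.71594286e-03  3.59849934e-02] [-9.53565641  0.03449426 -1.14499305] 15.05
[ 0.47048962 -0.32871909  0.04303795] [-3.14045783e+00  2.72623092e-03  3.59423045e-02] [-9.18472071 -0.4042458  -1.79434669] 15.1
```

View pics/bar2.png

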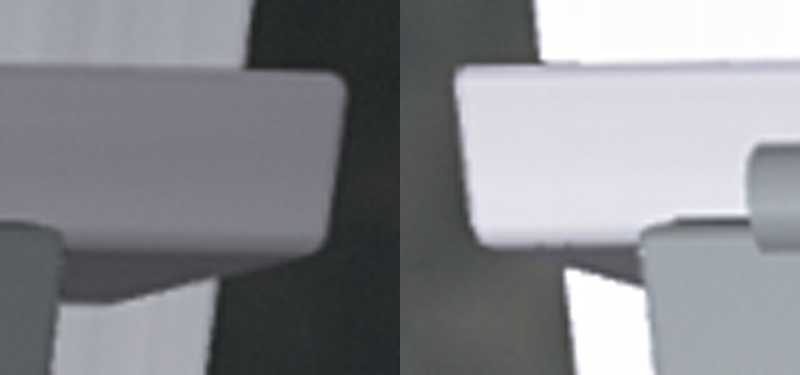

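View pics/s11z.png

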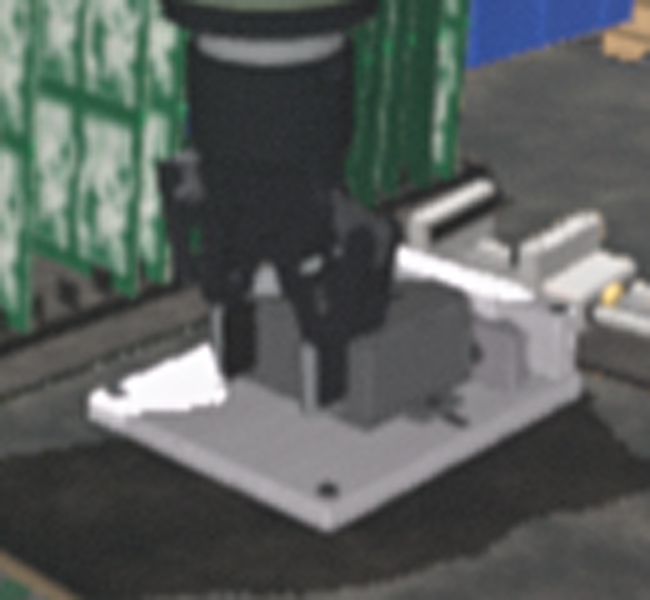

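View pics/w11.png

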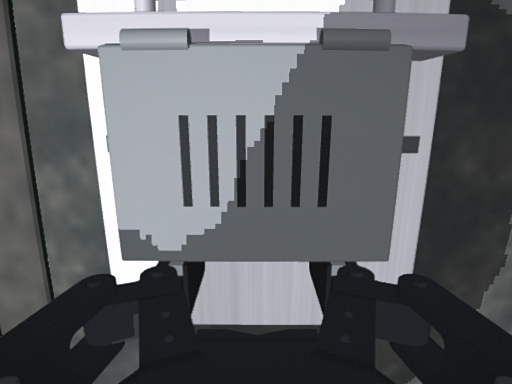

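Request:
{"method": "move_arm", "body": {"motion": [[[0,0,0],[0,0,0]],[[0,0,0],[0,0,0]],[[0,0,0],[0,0,0]],[[0,0,0],[0,0,0]],[[0,0,0],[0,0,0]],[[0,0,0],[0,0,0]],[[0,0,0],[0,0,0]],[[0,0,0],[0,0,0]]]}}

```text
clock: 16.2
position: [0.4705, -0.3287, 0.0431]
tool_rot: [-3.14, 0.003, 0.036]
force: [-9.1, -0.1, -2.0]
grip_width: 0.0495
```

Run:
```python
from h import *
s=observe(); print(s['position'],s['tool_rot'],s['force'],s['clock'])
print(job_done()); s=observe(); print(s['position'],s['force'],s['clock'])
```

```text
[ 0.47050757 -0.32869203  0.04305768] [-3.14046220e+00  2.69588957e-03  3.59949843e-02] [-9.13563804 -0.12639595 -2.04616697] 16.2
the job is handed in; nothing more can be done
None
the job is handed in; nothing more can be done
```

I closed the cover until its catch held, then slid the housing square against the stop bar. I handed the job in at about 16 s with both fingers still pressing.

- **Cover:** it bottomed out at about 16 N, and the pictures show it staying shut with the gripper off.
- **Stop bar:** about 6.8 mm in. That is an image measurement of 4.6 mm plus 2.2 mm of tool travel since. I didn't measure the final picture separately. It never came near the end of its travel.
- **Push:** steady at about 9 N forward, with about 2 N vertical. That fits roughly 8 N from the spring plus friction.
- **Housing:** at the 4.6 mm point, the image measurement put it about 0.001 rad off the bar. It stood an estimated 3–5 mm off the jig's middle when measured before the slide.
- **Problem on the way:** while pressing in, a vertical friction load of about 9 N built up on the fingers. A 0.5 mm lift removed it.
- **Bystanders:** the arm never went near the cutters, bottle or label roll. I did not measure their positions again at the end.

The interface gave no verdict, so the cover and bar positions rest on my images and the force readings.

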